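# Clip the leak sensor onto the sprung vent tube, against the square guide

## Robot

A 7-joint arm with a two-finger parallel gripper is mounted at the origin on the work surface. World frame = base frame: x ahead of the robot, y to its left, z up, the work surface at z = 0. Lengths are in m, angles in rad, forces in N, time in s.
With the tool pointing down it reaches from about 0.425 to 1.025 m from the base axis. Payload 3.6 kg.
Tool frame: the origin (TCP) lies on the centre line of the jaws, within the pads' length; the fingertips stand 19 mm ahead of it and the grasp point (between the pads) is the TCP (bot.tcp_to_tips is the distance from the TCP to the fingertips, in m); z points along the fingers, y is the line along which they close (so a half turn about z gives the same grasp; the last joint's range is limited). The gripper opens to 85 mm and grips with 20 to 120 N. Pads are 22 mm wide; open, the fingers measure 114 mm over their backs; the gripper's body (76 mm by 85 mm) begins 54 mm behind the grasp point. The pads swing forward as they close: fully open they stand 13 mm farther back than shut.
Start: joints at [-1.393, 0.591, 0.048, 1.609, -0.033, 0.943, -0.034], TCP at [0.195, 0.698, 0.25] pointing down, gripper open.
Joint ranges: [-2.69, 2.69], [-0.47, 2.24], [-1.27, 1.36], [0.19, 2.51], [-1.53, 4.68], [0.08, 2.07], [-3.09, 3.09]. Speed limits (rad/s): [2.57, 2.57, 3.14, 3.14, 3.14, 3.14, 3.14].

## Interface

Orientations are given as a rotation vector (axis times angle).
In Python, from bench import bot gives the robot as it stands. The module is installed in compiled form; this text tells all that it offers.
- The arm moves only by the shell command python3 -m handwheel 'ROWS' [OPENING]. ROWS is JSON, a list that holds one entry, the list of rows, each a list of 6 numbers: the shift along the tool's x, y, z as a fraction of full scale, then the turn, a rotation vector about the tool's x, y, z as a fraction of full scale. In form: [[[dx, dy, dz, ax, ay, az], ...]]. A call has 1 to 8 rows; each row is the pose to reach, as a shift and turn from the pose commanded when the call began, along the tool's axes at that moment; what a row does not reach only later rows make up. Full scale, the value 1, is 200 mm for a shift and 0.5 rad for a turn. A row lasts 1/8 s, in which the tool goes at most 62.5 mm and 10.7 degrees, less where a joint would pass 70% of its speed; a pose out of reach is approached as far as the arm can. A call with a number of a shift or a turn outside -1 to 1 is refused whole. A call with a gripper value outside its range is refused whole. OPENING is the gripper command: -1 is fully open, 1 is shut, values between are in proportion, set as the call begins (- or left out, the last holds). The fingers move at their own pace and stop on an object; the grip force is fixed at half the most. Time passes only in rows, so rows that repeat a pose let the fingers close. It gives the time, the measured TCP pose, the force, the opening and the grip force at its end, in the units of the state.
- bot.state(): the state, without advancing time (a new reading comes with each control period).
- bot.grab_frame(name): name is "scene" or "side" or "wrist"; returns a dict with "color" (420x560x3 uint8, blue, green, red), "range_z" (420x560 float32, m along the optical axis (not along the pixel's ray), 0 where there is no reading), "fx", "fy", "cx", "cy" (pixels), "eye" and "rotation" of the camera in the world. Camera axes: x right, y up, looking along -z (the intrinsics and any distortion apply to the point x, -y, -z); pixel columns grow to the right and rows downward; lengths in m; the calibration is good to about 2 mm. A picture is of the moment at which its call begins.
- bot.close_job(): hands the job in; it is judged then, once.
The state is a dict: "time_s": time; "qpos": joint angles; "joint_velocities": joint speeds; "tau": joint torques, N m; "position": TCP position; "eef_rot": TCP orientation; "ft_force": force on the tool from outside, world axes, zero at the start; "wrist_torque": the same for the moment, N m; "gripper_width": finger opening in m; "grasp_force": force on a finger pad.
Only numpy, scipy, OpenCV 4.12 (cv2) and the standard library are available. Lean on these libraries where they do the work, as an engineer would, in place of code of your own. Each camera call takes 0.05 s, during which the arm holds its last target. There are 200 camera calls.

## Task

Take the leak sensor out of the tray and push its sprung clip straight down over the vent tube, at the middle of its length, until both arms snap past the tube's widest point; stop pressing as soon as it has snapped home. Then slide it along the tube until it butts against the square guide (not the one with two round posts), and leave it there, fully home and upright. The tube floats on springs: never press it down to its stop, do not ram the guide, and leave the other things alone.

Things in the scene. Friction and masses are not known exactly. Their poses are not given: they have to be found in the camera images.
- sensor_head (a point): Centre of the white leak sensor's head, the grip: an upright block 16 mm (x) by 26 mm (y) by 38.5 mm tall; this point is 52 mm above the sensor's underside, 19.5 mm above the saddle plate below the head. Axes: z up, y along the clip's bore, x across it. Same turned half round. Sensor: 60 g, 71 mm tall, starts standing on its clip arms in the tray, head up.
- sensor_bore (a point): Centre of the sensor's clip bore, 39.5 mm straight below sensor_head, same axes; on the tube's axis when fully home. The clip is 30 mm long (y), 42 mm wide; flat saddle plate 7 mm thick, underside 13 mm above this point; each sprung arm ends in a 10 mm round bead, 7.5 mm below this point, beads 21 mm apart. Snapping takes some 8 to 17 N, then the force drops and the plate lands on the tube.
- tube_mid (a point): Middle of the level steel vent tube, on its axis (moves with it): 26 mm diameter, 400 mm long, along this point's y; z up. It floats on two springs: pushed down it sinks, staying level, about 1 mm per 0.75 N, 10 to 22 mm before the clip snaps, and springs back up into the clip when it does. Once on, the clip slides along it at 2 to 7 N.
- tube (a joint): How far the vent tube is pushed down from rest, m; its stop is at 0.032. More than 0.028 (21 N) is too hard at any time; once the clip is home, more than 0.016 (about 12 N) is too hard.
- block_center (a point): Middle of the square guide, on the tube's axis at rest: a fixed aluminium block with a 28 mm upright slot in which the tube can move up and down; two square cheeks, 56 mm over both, 30 mm long along the tube (its y), tops 16 mm above this point. It may be at either end of the open stretch, 85 to 115 mm from tube_mid. With the sensor butted against it, sensor_bore is 30 mm from this point.
- posts_center (a point): Middle of the other guide, on the tube's axis at rest, at the other end of the open stretch, 85 to 115 mm from tube_mid: two round aluminium posts, 14 mm diameter, one on either side of the tube, 56 mm over both, tops 16 mm above this point.
- tray: Shallow fixed grey tray, 100 mm (x) by 150 mm (y), walls 12 mm tall and 3 mm thick, its floor 3 mm above the bench; origin under its centre.
- vial_a: Bystander: small capped amber vial, 24 mm diameter, 42 mm tall, origin under its centre.
- vial_b: Bystander: a second such vial.
- wrench: Bystander: steel wrench 150 mm long lying to the right of the tube.
- beaker: Bystander: glass beaker, 56 mm wide, 70 mm tall, origin under its centre.
- jar: Bystander: glass jar with white cap, 52 mm wide, 60 mm tall, origin under its centre.
- spare_saddle: Bystander: small grey plastic saddle, 30 x 12 x 17 mm, in the tray.
- ferrule: Bystander: small brass ring, 22 mm wide, 9 mm tall, in the tray.
There are look-alikes about, which are no part of the job. What is shaped like the part that bears sensor_head but orange or turquoise is not meant.

How it is judged:
On the way:
1. the clip is snapped fully home on the tube, within 20 mm of the tube's middle (x of sensor_bore in the frame of tube_mid between -0.003 and 0.003 m and z of sensor_bore in the frame of tube_mid between -0.0025 and 0.0025 m and horizontal distance between sensor_bore and tube_mid below 0.02 m), for 0.3 s.
At the end, for the whole second after the job is handed in: The sensor's clip is fully home on the tube (bore centre within 3 mm sideways and 2.5 mm in height of the tube's axis, square to it within 0.12 rad, head upright within 0.25 rad), its end within 1.5 mm of the square guide, and the tube is back up at rest (within 3 mm) (x of sensor_bore in the frame of tube_mid between -0.003 and 0.003 m and z of sensor_bore in the frame of tube_mid between -0.0025 and 0.0025 m and angle between the y axis of sensor_bore and the y axis of tube_mid, either way round below 0.12 rad and angle between sensor_bore's own z axis and vertical below 0.25 rad and horizontal distance between sensor_bore and block_center below 0.0315 m and value of joint tube below 0.003 m); the robot touches nothing.
It fails at once if the tube is pushed down more than 28 mm (about 21 N) (value of joint tube above 0.028 m).
It fails at once if the tube is held down more than 16 mm (about 12 N) with the clip already home on it (x of sensor_bore in the frame of tube_mid between -0.0025 and 0.0025 m and z of sensor_bore in the frame of tube_mid between -0.0025 and 0.0025 m and value of joint tube above 0.016 m).
It fails at once if the sensor is pressed against the square guide with more than 25 N (contact force between sensor and block above 25 N).
It fails at once if a bystander is moved more than 25 mm (distance of any of vial_a, vial_b, wrench, beaker, jar, spare_saddle, ferrule from where it was at the start of the episode above 0.025 m).
It also fails if it takes over 70 s, if anything falls off the work surface, if the arm or the gripper's body presses on something with over 40 N, if the wrist force passes 120 N, or if a joint passes its speed limit or range.

## Working session

There is one attempt and no reset: what is moved stays moved. The work goes in short steps, Python scripts to look and compute and a shell command to move; the robot and the scene stay as the last step left them, time stands still between calls to the robot, and variables do not carry over. Pictures are saved under pics/ and viewed, at most 10 in all, crops included, and the job is handed in when it is done.

```bash
mkdir -p pics; cat > h.py <<'E'
import numpy as np, cv2
from scipy.spatial.transform import Rotation as R
from bench import bot
def rot(r):
    r=np.array(r,float); return r if r.shape==(3,3) else R.from_rotvec(r).as_matrix() if r.size==3 else R.from_quat(r).as_matrix()
def cloud(f):
    h,w=f["range_z"].shape; v,u=np.mgrid[:h,:w]; d=f["range_z"]
    p=np.stack([(u-f["cx"])/f["fx"]*d,-(v-f["cy"])/f["fy"]*d,-d],-1)
    return p@rot(f["rotation"]).T+np.array(f["eye"])
def get(n,tag):
    f=bot.grab_frame(n); cv2.imwrite(f"pics/{tag}.png",f["color"]); np.save(f"/tmp/{tag}.npy",np.concatenate([cloud(f),f["color"],f["range_z"][...,None]],-1)); return f
E
python3 - <<'E'
from h import *
s=bot.state(); print({k:np.round(v,3) for k,v in s.items()})
for n in("scene","side"):
    f=get(n,n+"0"); print(n,f["eye"],rot(f["rotation"]).round(3).tolist(),f["fx"],[k for k in f])
a=[cv2.imread(f"pics/{n}0.png") for n in("scene","side")]
cv2.imwrite("pics/both.png",cv2.resize(np.vstack(a),None,fx=.7,fy=.7))
E
```

```text
{'time_s': np.float64(0.0), 'qpos': array([-1.392,  0.592,  0.048,  1.61 , -0.033,  0.943, -0.034]), 'joint_velocities': array([-0.001, -0.001,  0.   ,  0.002, -0.   ,  0.002, -0.001]), 'tau': array([-1.0000e-03, -5.4870e+01,  1.5460e+00, -1.9813e+01,  9.0000e-03,
        9.0000e-03,  0.0000e+00]), 'position': array([0.194, 0.698, 0.249]), 'eef_rot': array([-0.426, -3.112,  0.004]), 'ft_force': array([0.638, 0.067, 0.448]), 'wrist_torque': array([ 0.006,  0.01 , -0.044]), 'grasp_force': np.float64(0.0), 'gripper_width': np.float64(0.085)}
scene [1.30644745 0.69575953 0.85090582] [[-0.665, -0.442, 0.601], [0.746, -0.367, 0.556], [-0.025, 0.818, 0.574]] 441.5087177885854 ['color', 'range_z', 'fx', 'fy', 'cx', 'cy', 'eye', 'rotation']
side [0.47883266 0.71672924 0.84525588] [[-0.998, 0.034, -0.054], [-0.062, -0.728, 0.683], [-0.016, 0.685, 0.728]] 446.04259060335863 ['color', 'range_z', 'fx', 'fy', 'cx', 'cy', 'eye', 'rotation']
```

View pics/scene0.png

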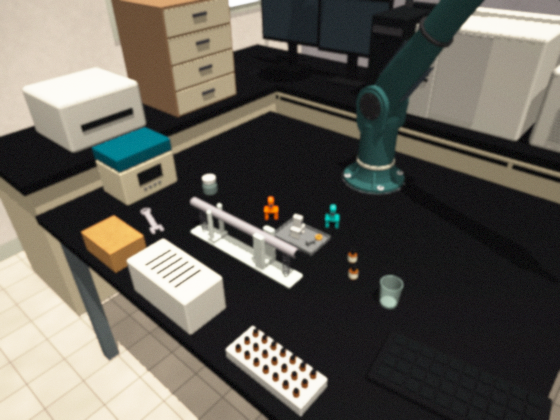

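View pics/side0.png

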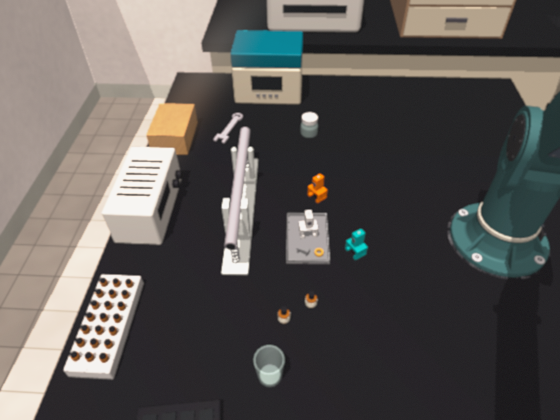

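The scene view shows the tube from about (195,205) to (295,250), the square guide near (265,245) and the white sensor in the tray at (298,222). In the side view the sensor is at (309,222), the square guide at (236,210) and the posts at (243,165).

```bash
python3 - <<'E'
from h import *
for n,boxs in(("scene",(285,205,310,238)),("side",(298,205,322,240))):
    A=np.load(f"/tmp/{n}0.npy"); x0,y0,x1,y1=boxs
    B=A[y0:y1,x0:x1].reshape(-1,7); m=(B[:,3:6].min(1)>120)
    P=B[m,:3]; print(n,"sensor",len(P))
    for lo,hi in((.05,.066),(.066,.085)):
        q=P[(P[:,2]>lo)&(P[:,2]<hi)]
        if len(q)>4: r=cv2.minAreaRect((q[:,:2]*1000).astype(np.float32)); print(lo,len(q),q.mean(0).round(4),q[:,2].max().round(4),np.round(r[0],1),np.round(r[1],1),round(r[2],1))
    t=A.reshape(-1,7); 
    # raised bright things near the tube
    x0,y0,x1,y1=(185,190,305,285) if n=="scene" else (220,125,262,275)
    B=A[y0:y1,x0:x1].reshape(-1,7); m=(B[:,3:6].min(1)>70)&(B[:,2]>.02)&(B[:,6]>0)
    P=B[m,:3]; h,e=np.histogram(P[:,2],bins=np.arange(.02,.2,.01)); print(n,h)
    top=P[P[:,2]>P[:,2].max()-.02]; 
    c=top.mean(0);u,s_,vt=np.linalg.svd(top-c,full_matrices=False); pr=(top-c)@vt[0]
    print("tube",c.round(4),vt[0].round(4),P[:,2].max(),"ends",(c+pr.min()*vt[0]).round(3),(c+pr.max()*vt[0]).round(3),np.percentile(top[:,2],[50,90]))
E
```

```text
scene sensor 426
0.05 38 [0.4657 0.0115 0.0577] 0.066 [466.2  12.2] [13.5 29.6] 20.8
0.066 41 [0.4616 0.0111 0.0715] 0.0761 [461.    9.9] [20.1 26.5] 6.5
scene [ 181  168  115  113   98   76   47   93  775 1067   50    0    0    0
    0    0    0]
tube [ 0.7159 -0.022   0.112 ] [ 0.8378  0.5458 -0.0172] 0.12326796937915196 ends [ 0.548 -0.131  0.115] [0.853 0.067 0.109] [0.11099197 0.11776062]
side sensor 623
0.05 25 [0.4632 0.0155 0.0582] 0.0654 [464.9  12.5] [11.5 23.8] 44.5
0.066 80 [0.4603 0.0099 0.0741] 0.0798 [460.4   6.9] [16.4 29.1] 9.9
side [ 133   84   49   50   64   59   61   74  142 1089  380    0    0    0
    0    0    0]
tube [ 0.6288 -0.034   0.1174] [-3.230e-02  9.995e-01  2.000e-04] 0.1259938273786123 ends [ 0.636 -0.265  0.117] [0.623 0.138 0.117] [0.11816235 0.12169409]
```

```bash
cat >> h.py <<'E'
def rel(p,yaw):
    "remaining shift (full-scale units) and turn in tool axes to tcp p, tool y at world angle yaw, pointing down"
    s=bot.state(); Rc=rot(s["eef_rot"]); y=np.array([np.cos(yaw),np.sin(yaw),0]); z=np.array([0,0,-1.])
    Rt=np.stack([np.cross(y,z),y,z],1)
    print("pos",np.round(s["position"],4),"F",np.round(s["ft_force"],1),"t",s["time_s"])
    print("shift",(Rc.T@(np.array(p)-s["position"])/.2).round(4),"turn",(R.from_matrix(Rc.T@Rt).as_rotvec()/.5).round(4))
E
python3 -m handwheel '[[[-0.74,-1,0,0,0,1],[-0.74,-1,0,0,0,1],[-0.74,-1,0,0,0,1],[-0.74,-1,0,0,0,1],[-0.74,-1,0,0,0,1],[-0.74,-1,0,0,0,1]]]' 0.3
python3 -c "
from h import *
rel([.455,0.01,.25],0.0);print(bot.state()['qpos'])"
```

```text
time_s: 0.85
position: [0.2834, 0.4665, 0.2504]
eef_rot: [-1.182, -2.91, -0.001]
ft_force: [-0.1, 0.4, -0.8]
gripper_width: 0.0297
grasp_force: 0.0
pos [0.2834 0.4665 0.2504] F [-0.1  0.4 -0.8] t 0.85
shift [-2.2069e+00 -1.0368e+00 -1.0000e-04] turn [ 4.0000e-04 -1.7000e-03  1.5977e+00]
[-1.25662286  0.3712784   0.19410855  2.02101739 -0.10281333  0.75763721
 -0.2018161 ]
```

```bash
python3 -m handwheel '[[[-1,-0.4,0,0,0,0.8],[-1,-0.4,0,0,0,0.8],[-1,-0.4,0,0,0,0.8],[-1,-0.4,0,0,0,0.8],[-1,-0.4,0,0,0,0.8],[-1,-0.4,0,0,0,0.8]]]' -0.1
python3 -c "
from h import *
rel([.46,0.01,.25],0.0);print(bot.state()['qpos'])"
```

```text
time_s: 1.6
position: [0.3709, 0.2717, 0.2503]
eef_rot: [-1.733, -2.62, -0.002]
ft_force: [-0.2, 0.0, -0.2]
gripper_width: 0.0466
grasp_force: 0.0
pos [0.3709 0.2717 0.2503] F [-0.2  0.  -0.2] t 1.6
shift [-1.3783e+00 -1.0200e-01  5.0000e-04] turn [ 0.0011 -0.002   0.8044]
[-1.01553037  0.27066686  0.34831358  2.19936363 -0.14459622  0.69128727
 -0.16510708]
```

```bash
python3 -m handwheel '[[[-1,-0.04,0,0,0,0.8],[-1,-0.04,0,0,0,0.8],[-1,-0.04,0,0,0,0.8],[-1,-0.04,0,0,0,0.8],[-1,-0.04,0,0,0,0.8]]]'
python3 -c "
from h import *
rel([.46,0.01,.25],0.0);f=get('wrist','w1');print(f['eye'],rot(f['rotation']).round(3).tolist())"
```

```text
time_s: 2.22
position: [0.4418, 0.0831, 0.2502]
eef_rot: [-2.221, -2.222, -0.001]
ft_force: [-0.3, 0.2, -0.1]
gripper_width: 0.0468
grasp_force: 0.0
pos [0.4418 0.0831 0.2502] F [-0.3  0.2 -0.1] t 2.225
shift [-0.3657  0.0907  0.001 ] turn [ 0.0001 -0.0008  0.0007]
[0.44254122 0.16420852 0.37346894] [[1.0, 0.0, 0.001], [-0.001, 0.951, 0.31], [-0.001, -0.31, 0.951]]
```

View pics/w1.png

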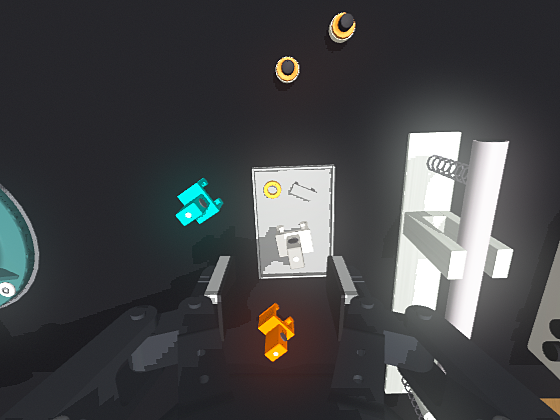

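The wrist view shows the white sensor at (295,245) in the tray, slightly turned, with ferrule and saddle above it, and the square guide at (455,240) on the tube's +y side.

```bash
python3 - <<'E'
from h import *
A=np.load("/tmp/w10.npy") if 0 else np.load("/tmp/w1.npy")
B=A[215:275,265:325].reshape(-1,7); P=B[B[:,6]>0][:,:3]
print(np.histogram(P[:,2],bins=np.arange(0,.09,.005))[0])
for lo,hi in((.066,.085),(.03,.042)):
    q=P[(P[:,2]>lo)&(P[:,2]<hi)]; r=cv2.minAreaRect((q[:,:2]*1000).astype(np.float32)); print(len(q),q[:,2].mean(),np.round(r[0],1),np.round(r[1],1),round(r[2],2))
B=A[120:395,395:520].reshape(-1,7); P=B[B[:,6]>0]
print(np.histogram(P[:,2],bins=np.arange(0,.14,.005))[0])
P=P[:,:3]
t=P[P[:,2]>P[:,2].max()-.006]; l=cv2.fitLine(t.astype(np.float32),cv2.DIST_L2,0,.01,.01).ravel(); print("tube",l.round(4),t[:,2].max(),np.ptp(t[:,0]),t[:,1].min(),t[:,1].max())
x=l[3]+(P[:,1]-l[4])*l[0]/l[1]
g=P[(abs(P[:,0]-x)>.0175)&(abs(P[:,0]-x)<.027)&(P[:,2]>.09)&(P[:,2]<.15)]
print("guide",len(g),np.percentile(g[:,1],[0,2,50,98,100]).round(4),np.percentile(g[:,2],[5,50,95,100]).round(4),g[:,0].min(),g[:,0].max())
gt=g[g[:,2]>np.percentile(g[:,2],60)];print(np.percentile(gt[:,1],[0,2,98,100]).round(4))
E
```

```text
[2367  104   51   13   10   18  321  228   28   18   24   27   31   28
  309    9    0]
342 0.07283563420054223 [458.1   9.6] [15.9 26.1] 10.42
563 0.03490862533404887 [458.    9.6] [41.9 30.6] 10.4
[1643 6222  141  135  138  375  130  177  154  168  164  128  119  102
  139  106  114  150  101  189  513  926 1943 3581  554    0    0    0]
tube [0.9893 0.1371 0.0489 0.4971 0.0959 0.3122] 0.31577067071978726 0.013778637248896775 0.09039683914872337 0.09782196421733172
guide 104 [0.108  0.1083 0.1116 0.1173 0.1178] [0.1051 0.1151 0.118  0.1185] 0.6100781580717304 0.6333336310491042
[0.1094 0.1096 0.1173 0.1173]
```

```bash
python3 - <<'E'
from h import *
A=np.load("/tmp/w1.npy")
B=A[120:395,380:530].reshape(-1,7); P=B[B[:,6]>0][:,:3]; P=P[P[:,2]<.15]
# tube: left/right silhouettes per y slice using points above axis
t=P[(P[:,2]>.114)]; 
l=cv2.fitLine(t.astype(np.float32),cv2.DIST_L2,0,.01,.01).ravel(); print("tube",l.round(4),np.percentile(t[:,2],[50,95]))
n=P[P[:,2]>.1]
for y in np.arange(-.1,.17,.015):
    q=n[abs(n[:,1]-y)<.0075]
    if len(q): print(y.round(3),len(q),q[:,0].min().round(4),q[:,0].max().round(4),np.percentile(q[:,2],95).round(4), np.median(q[q[:,2]>np.percentile(q[:,2],80)][:,0]).round(4))
rel([.4581,.0096,.12],.182)
E
```

```text
tube [-0.0352  0.9994 -0.0053  0.6244  0.0469  0.117 ] [0.11674242 0.12062939]
-0.1 16 0.6171 0.6196 0.1109 0.6192
-0.055 88 0.6213 0.6396 0.1176 0.6295
-0.04 346 0.6149 0.6388 0.1175 0.6282
-0.025 382 0.614 0.6398 0.1176 0.6277
-0.01 402 0.614 0.6373 0.1176 0.6274
0.005 350 0.5989 0.6419 0.118 0.6268
0.02 980 0.5977 0.655 0.121 0.6113
0.035 1245 0.5971 0.6543 0.121 0.6111
0.05 555 0.6118 0.653 0.1179 0.6255
0.065 502 0.6115 0.6351 0.1176 0.6247
0.08 536 0.6106 0.6362 0.1177 0.6245
0.095 557 0.6105 0.6353 0.1177 0.6237
0.11 585 0.6101 0.6338 0.1177 0.6233
0.125 626 0.6095 0.6344 0.1178 0.6227
0.14 335 0.6087 0.6357 0.1177 0.6227
pos [0.4414 0.0841 0.2501] F [-0.2  0.8  0.3] t 2.275
shift [-0.3729  0.083   0.6504] turn [-0.0007 -0.0014 -0.3593]
```

```bash
python3 -m handwheel '[[[-0.37,0.083,0.2,0,0,-0.36],[-0.373,0.083,0.45,0,0,-0.36],[-0.373,0.083,0.65,0,0,-0.36],[-0.373,0.083,0.65,0,0,-0.36],[-0.373,0.083,0.65,0,0,-0.36]]]'
python3 - <<'E'
from h import *
rel([.4581,.0096,.059],.182)
f=get('wrist','w2'); A=np.load("/tmp/w2.npy").reshape(-1,7); P=A[A[:,6]>0][:,:3]
q=P[(np.hypot(P[:,0]-.458,P[:,1]-.01)<.03)&(P[:,2]>.068)&(P[:,2]<.078)]
if len(q)>5: print(cv2.minAreaRect((q[:,:2]*1000).astype(np.float32)),len(q),q[:,2].mean())
E
```

```text
time_s: 2.9
position: [0.4585, 0.0091, 0.1212]
eef_rot: [-2.01, -2.414, -0.002]
ft_force: [0.3, -0.0, 1.4]
gripper_width: 0.047
grasp_force: 0.0
pos [0.4585 0.0091 0.1212] F [ 0.3 -0.   1.4] t 2.9
shift [ 0.0026 -0.002   0.3108] turn [ 0.0021 -0.0018  0.0004]
((458.6548767089844, 9.345935821533203), (15.767881393432617, 26.120384216308594), 9.693835258483887) 1040 0.07321792366975732
```

Consistent. Descend and grip.

```bash
python3 -m handwheel '[[[0.002,0,0.15,0,0,0],[0.002,0,0.29,0,0,0],[0.002,0,0.31,0,0,0],[0.002,0,0.31,0,0,0]]]'
python3 -m handwheel '[[[0,0,0,0,0,0],[0,0,0,0,0,0],[0,0,0,0,0,0],[0,0,0,0,0,0],[0,0,0,0,0,0]]]' 1
python3 -m handwheel '[[[0,0,-0.3,0,0,0],[0,0,-0.6,0,0,0],[0,0,-0.75,0,0,0],[0,0,-0.75,0,0,0],[0,0,-0.75,0,0,0]]]'
python3 - <<'E'
from h import *
rel([.63,-.063,.2],.036)
f=get('wrist','w3')
E
```

```text
time_s: 3.45
position: [0.4589, 0.0081, 0.0596]
eef_rot: [2.012, 2.411, 0.003]
ft_force: [-0.0, 0.1, -0.5]
gripper_width: 0.0474
grasp_force: 0.0
time_s: 4.08
position: [0.4587, 0.0077, 0.0593]
eef_rot: [2.013, 2.41, 0.003]
ft_force: [-0.1, 1.7, 8.2]
gripper_width: 0.0152
grasp_force: 58.6
time_s: 4.7
position: [0.457, 0.0078, 0.2078]
eef_rot: [-2.013, -2.411, 0.001]
ft_force: [0.2, -0.0, -0.5]
gripper_width: 0.0149
grasp_force: 59.0
pos [0.457  0.0078 0.2078] F [ 0.2 -0.  -0.5] t 4.7
shift [-0.5027  0.7881  0.0375] turn [-0.0026 -0.0007  0.2867]
```

View pics/w3.png

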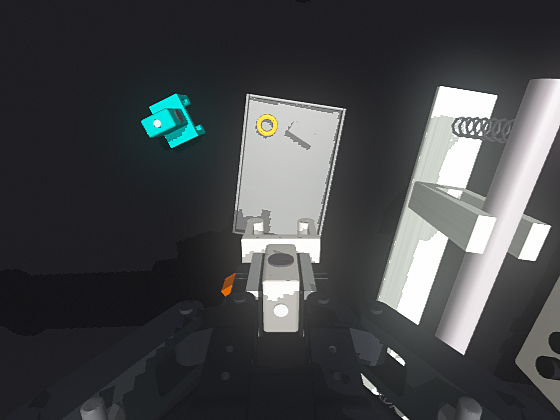

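Sensor is held upright between the pads (plate at (280,250)). Now over the tube's middle.

```bash
python3 -m handwheel '[[[-0.25,0.25,0,0,0,0.28],[-0.5,0.5,0,0,0,0.28],[-0.5,0.79,0,0,0,0.286],[-0.5,0.79,0,0,0,0.286],[-0.5,0.79,0,0,0,0.286],[-0.5,0.79,0,0,0,0.286]]]'
python3 - <<'E'
from h import *
rel([.63,-.063,.2],.036)
s=bot.state(); T=np.array(s["position"]); Rt=rot(s["eef_rot"])
f=get('wrist','w4'); get('side','s4'); get('scene','c4')
A=np.load("/tmp/w4.npy").reshape(-1,7); P=A[A[:,6]>0][:,:3]; Q=(P-T)@Rt
# in tool frame: plate at z~ +0.02
m=(abs(Q[:,0])<.03)&(abs(Q[:,1])<.03)&(Q[:,2]>.0)&(Q[:,2]<.06); print(np.histogram(Q[m,2],bins=np.arange(0,.06,.003))[0])
q=Q[(abs(Q[:,0])<.03)&(abs(Q[:,1])<.03)&(Q[:,2]>.012)&(Q[:,2]<.026)]
print("plate",q[:,2].mean(),cv2.minAreaRect((q[:,:2]*1000).astype(np.float32)))
q=Q[(abs(Q[:,0])<.03)&(abs(Q[:,1])<.012)&(Q[:,2]>-.02)&(Q[:,2]<-.01)]
print("headtop",len(q),q[:,2].mean(),cv2.minAreaRect((q[:,:2]*1000).astype(np.float32)))
n=P[(P[:,2]>.095)&(P[:,2]<.13)&(P[:,0]>.57)&(P[:,0]<.69)]
for y in np.arange(-.25,.15,.01):
    q=n[abs(n[:,1]-y)<.005]
    if len(q)>5: print(y.round(3),len(q),q[:,0].min().round(4),q[:,0].max().round(4),np.percentile(q[:,2],95).round(4))
E
```

```text
time_s: 5.5
position: [0.6287, -0.0627, 0.2071]
eef_rot: [-2.18, -2.258, 0.004]
ft_force: [0.1, -0.4, -0.2]
gripper_width: 0.0154
grasp_force: 59.0
pos [ 0.6287 -0.0627  0.2071] F [ 0.1 -0.4 -0.2] t 5.5
shift [-0.0019  0.0067  0.0356] turn [-0.0077 -0.0012 -0.0011]
[ 282  273  237  193  179  105   73  195 1011  166   64   28   39   34
   33  151  150   59   39]
plate 0.022372378541658387 ((9.506709098815918, 0.2202167510986328), (41.893497467041016, 14.952432632446289), 89.59722900390625)
headtop 2751 -0.014542286808272326 ((1.8491735458374023, 0.021360397338867188), (26.295080184936523, 23.9361629486084), 0.03310639038681984)
-0.2 159 0.6207 0.6469 0.1174
-0.19 250 0.6206 0.6463 0.1179
-0.18 269 0.6204 0.6458 0.1177
-0.17 368 0.6124 0.6523 0.1205
-0.16 110 0.6132 0.6511 0.1199
-0.07 276 0.6175 0.6419 0.118
-0.06 404 0.6173 0.6421 0.118
-0.05 428 0.6162 0.6417 0.1178
-0.04 450 0.6161 0.6412 0.1181
-0.03 476 0.6159 0.6417 0.118
-0.02 489 0.6157 0.641 0.1179
-0.01 509 0.6156 0.6404 0.118
0.0 534 0.6144 0.6407 0.1181
0.01 770 0.5993 0.6546 0.1211
0.02 1331 0.5993 0.655 0.1215
0.03 1413 0.5987 0.6545 0.1214
0.04 1203 0.5986 0.6546 0.1215
0.05 661 0.6129 0.6385 0.1183
0.06 716 0.6129 0.6388 0.1182
0.07 741 0.6127 0.6381 0.1181
0.08 487 0.6127 0.638 0.1181
```

View pics/w4.png

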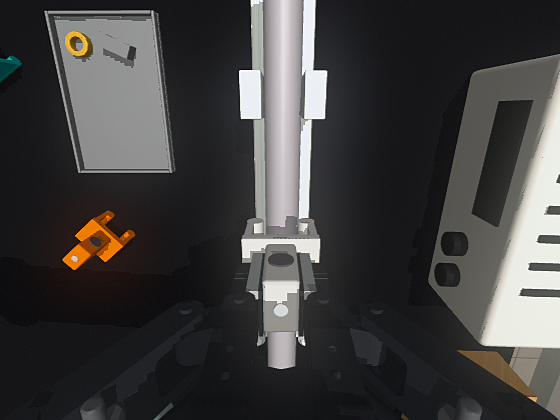

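Sensor sits centred over the tube at (280,255); square guide at (283,93). Align, lower to just before the snap range.

```bash
python3 -m handwheel '[[[0,0.004,0.05,-0.008,0,0.02],[0,0.004,0.12,-0.008,0,0.02],[0,0.004,0.16,-0.008,0,0.02],[0,0.004,0.16,-0.008,0,0.02],[0,0.004,0.16,-0.008,0,0.02]]]'
python3 - <<'E'
from h import *
rel([.6295,-.063,.152],.03)
A=np.load("/tmp/w4.npy").reshape(-1,7); P=A[A[:,6]>0][:,:3]
for lo,hi in((.595,.612),(.642,.658)):
    q=P[(P[:,2]>.12)&(P[:,2]<.123)&(P[:,0]>lo)&(P[:,0]<hi)&(P[:,1]>-.02)]; r=cv2.minAreaRect((q[:,:2]*1000).astype(np.float32)); print("cheek",np.round(r[0],1),np.round(r[1],1),r[2])
q=P[(P[:,2]>.119)&(P[:,2]<.123)&(P[:,1]<-.12)];print("posts",np.round(cv2.minAreaRect((q[:,:2]*1000).astype(np.float32))[0],1))
B=np.load("/tmp/s4.npy").reshape(-1,7); p=B[(B[:,2]>.112)&(B[:,2]<.125)&(abs(B[:,0]-.63)<.015)];print("ends",np.percentile(p[:,1],[0,.3,99.7,100]).round(4))
E
```

```text
time_s: 6.28
position: [0.6321, -0.0629, 0.1763]
eef_rot: [2.19, 2.248, 0.005]
ft_force: [-0.5, 0.0, -1.1]
gripper_width: 0.0153
grasp_force: 59.0
pos [ 0.6321 -0.0629  0.1763] F [-0.5  0.  -1.1] t 6.275
shift [-0.0004 -0.0136  0.1216] turn [ 0.0084  0.0004 -0.0082]
cheek [605.4  26.5] [13.  29.3] 0.9140383005142212
cheek [648.4  27.6] [12.6 29.9] 0.23787133395671844
posts [ 632.3 -168.1]
ends [-1.078  -1.0727  0.1371  0.1382]
```

```bash
cat >> h.py <<'E'
def check(tag):
    rel([.6295,-.063,.152],.031)
    s=bot.state(); T=np.array(s["position"]); Rt=rot(s["eef_rot"])
    f=get('wrist',tag); A=np.load(f"/tmp/{tag}.npy").reshape(-1,7); P=A[A[:,6]>0][:,:3]; Q=(P-T)@Rt
    q=Q[(abs(Q[:,0])<.03)&(abs(Q[:,1])<.03)&(Q[:,2]>.017)&(Q[:,2]<.028)]; q=q[abs(q[:,2]-np.median(q[:,2]))<.002]
    r=cv2.minAreaRect((q[:,:2]*1000).astype(np.float32)); c=np.array([r[0][0],r[0][1],np.median(q[:,2])*1000])/1000
    print("plate tool",c.round(4),np.round(r[1],1),round(r[2],2),"world",(T+Rt@c).round(4))
    n=P[(P[:,2]>.08)&(P[:,2]<.13)&(P[:,0]>.57)&(P[:,0]<.69)]
    yy=[];xx=[];zz=[]
    for y in list(np.arange(-.03,.005,.005))+list(np.arange(.05,.07,.005)):
        k=n[abs(n[:,1]-y)<.0025]
        if len(k)>20: yy.append(y);xx.append((k[:,0].min()+k[:,0].max())/2);zz.append(np.percentile(k[:,2],95))
    p=np.polyfit(yy,xx,1); print("tube x at -.06:",np.polyval(p,-.06).round(4),"slope",p[0].round(4),"top",np.round(np.mean(zz),4))
E
python3 -c "
from h import *
check('w5')"
```

```text
pos [ 0.6321 -0.0629  0.1763] F [-0.5  0.  -1.1] t 6.275
shift [-0.0004 -0.0136  0.1216] turn [ 0.0084  0.0004 -0.0102]
plate tool [0.0097 0.0003 0.0246] [42.1 14.8] 89.91 world [ 0.6323 -0.0531  0.1518]
tube x at -.06: 0.6298 slope -0.0332 top 0.118
```

```bash
python3 -m handwheel '[[[0,-0.0125,0,0.008,0,-0.01],[0,-0.0125,0,0.008,0,-0.01],[0,-0.0125,0,0.008,0,-0.01],[0,-0.0125,0,0.008,0,-0.01]]]'
python3 -c "
from h import *
check('w6')"
```

```text
time_s: 6.82
position: [0.6295, -0.0627, 0.1764]
eef_rot: [2.187, 2.256, 0.0]
ft_force: [-0.1, -0.1, -1.7]
gripper_width: 0.0156
grasp_force: 59.0
pos [ 0.6295 -0.0627  0.1764] F [-0.1 -0.1 -1.7] t 6.825
shift [-1.400e-03 -1.000e-04  1.221e-01] turn [0.0005 0.     0.0002]
plate tool [0.0096 0.0002 0.0246] [42.  14.7] 89.75 world [ 0.6294 -0.0531  0.1518]
tube x at -.06: 0.6294 slope -0.0304 top 0.1181
```

Aligned. Lower to z ≈ 0.152, watching force.

```bash
python3 -m handwheel '[[[0,0,0.03,0,0,0],[0,0,0.05,0,0,0],[0,0,0.065,0,0,0],[0,0,0.08,0,0,0],[0,0,0.08,0,0,0]]]'; python3 -m handwheel '[[[0,0,0.01,0,0,0],[0,0,0.02,0,0,0],[0,0,0.03,0,0,0],[0,0,0.04,0,0,0],[0,0,0.04,0,0,0]]]'
```

```text
time_s: 7.5
position: [0.6295, -0.0627, 0.1605]
eef_rot: [-2.187, -2.255, -0.0]
ft_force: [-1.1, 0.9, 3.4]
gripper_width: 0.0152
grasp_force: 59.6
time_s: 8.12
position: [0.6296, -0.0628, 0.1531]
eef_rot: [-2.187, -2.255, -0.001]
ft_force: [-1.5, 0.5, 8.9]
gripper_width: 0.0153
grasp_force: 60.3
```

```bash
for i in 1; do python3 -m handwheel '[[[0,0,0.01,0,0,0],[0,0,0.01,0,0,0]]]'; python3 -m handwheel '[[[0,0,0.005,0,0,0],[0,0,0.005,0,0,0]]]';python3 -m handwheel '[[[0,0,0.005,0,0,0],[0,0,0.005,0,0,0]]]'; done | grep -E "pos|ft_"
```

```text
position: [0.6297, -0.0628, 0.1514]
ft_force: [-3.7, 0.7, 8.7]
position: [0.6297, -0.0628, 0.1505]
ft_force: [-3.0, 0.6, 10.6]
position: [0.6298, -0.0628, 0.1496]
ft_force: [-3.0, 1.4, 10.6]
```

```bash
(python3 -m handwheel '[[[0,-0.003,0.005,0,0,0],[0,-0.003,0.005,0,0,0]]]'; python3 -m handwheel '[[[0,0,0.005,0,0,0],[0,0,0.005,0,0,0]]]';python3 -m handwheel '[[[0,0,0.005,0,0,0],[0,0,0.005,0,0,0]]]') | grep -E "pos|ft_"
```

```text
position: [0.6297, -0.0628, 0.1489]
ft_force: [-1.2, 0.6, 10.9]
position: [0.6298, -0.0629, 0.148]
ft_force: [-2.5, 1.2, 11.8]
position: [0.6298, -0.0629, 0.1471]
ft_force: [-2.7, 1.4, 12.2]
```

```bash
(python3 -m handwheel '[[[0,0,0.005,0,0,0],[0,0,0.005,0,0,0]]]'; python3 -m handwheel '[[[0,0,0.005,0,0,0],[0,0,0.005,0,0,0]]]';python3 -m handwheel '[[[0,0,0.005,0,0,0],[0,0,0.005,0,0,0]]]') | grep -E "pos|ft_"
```

```text
position: [0.6298, -0.063, 0.1461]
ft_force: [-1.9, 1.5, 13.3]
position: [0.6298, -0.063, 0.1452]
ft_force: [-2.3, 0.5, 13.0]
position: [0.6299, -0.0631, 0.1443]
ft_force: [-2.0, 0.9, 13.1]
```

```bash
(python3 -m handwheel '[[[0,0,0.005,0,0,0],[0,0,0.005,0,0,0]]]'; python3 -m handwheel '[[[0,0,0.005,0,0,0],[0,0,0.005,0,0,0]]]') | grep -E "pos|ft_"
python3 -c "
from h import *
check('w7')"
```

```text
position: [0.6299, -0.0631, 0.1433]
ft_force: [-2.5, 0.5, 13.2]
position: [0.6299, -0.0632, 0.1424]
ft_force: [-2.2, 1.9, 14.2]
pos [ 0.6299 -0.0632  0.1424] F [-2.2  1.9 14.2] t 10.875
shift [ 0.0009 -0.002  -0.0481] turn [ 0.0052 -0.0007 -0.0006]
plate tool [0.0096 0.0002 0.0246] [15.  42.1] 0.53 world [ 0.6299 -0.0535  0.1178]
tube x at -.06: 0.6296 slope -0.032 top 0.0983
```

```bash
(python3 -m handwheel '[[[0,0,0.005,0,0,0],[0,0,0.005,0,0,0]]]'; python3 -m handwheel '[[[0,0,0.005,0,0,0],[0,0,0.005,0,0,0]]]'; python3 -m handwheel '[[[0,0,0.005,0,0,0],[0,0,0.005,0,0,0]]]') | grep -E "pos|ft_"
```

```text
position: [0.6298, -0.0634, 0.1411]
ft_force: [-1.0, -0.7, 4.5]
position: [0.6296, -0.0634, 0.1392]
ft_force: [-1.5, -0.8, 6.5]
position: [0.6296, -0.0634, 0.1383]
ft_force: [-0.8, 0.5, 7.9]
```

Snapped. Ease back up to zero load.

```bash
python3 -m handwheel '[[[0,0,-0.02,0,0,0],[0,0,-0.035,0,0,0],[0,0,-0.045,0,0,0],[0,0,-0.05,0,0,0],[0,0,-0.05,0,0,0],[0,0,-0.05,0,0,0]]]'
python3 -c "
from h import *
check('w8')"
```

```text
time_s: 12.42
position: [0.6295, -0.0633, 0.1473]
eef_rot: [2.186, 2.254, 0.0]
ft_force: [2.4, -2.0, 0.8]
gripper_width: 0.0153
grasp_force: 59.9
pos [ 0.6295 -0.0633  0.1473] F [ 2.4 -2.   0.8] t 12.425
shift [ 0.0015  0.0002 -0.0233] turn [ 0.0029  0.0021 -0.0004]
plate tool [0.0094 0.0003 0.0247] [14.9 42.1] 0.24 world [ 0.6296 -0.0539  0.1227]
tube x at -.06: 0.6295 slope -0.0309 top 0.1163
```

View pics/w8.png

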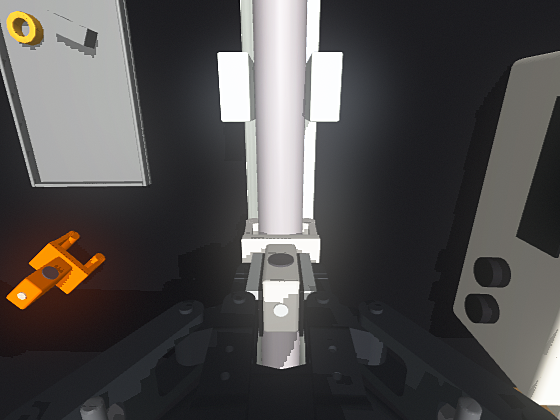

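Clip home (plate underside meets tube top); guide near face at row 120. Slide 50 mm along tool +x.

```bash
python3 -m handwheel '[[[0.02,0,-0.005,0,0,0],[0.055,0,-0.005,0,0,0],[0.09,0,-0.005,0,0,0],[0.125,0,-0.005,0,0,0],[0.15,0,-0.005,0,0,0],[0.15,0,-0.005,0,0,0]]]';python3 -m handwheel '[[[0.03,0,0,0,0,0],[0.06,0,0,0,0,0],[0.09,0,0,0,0,0],[0.1,0,0,0,0,0],[0.1,0,0,0,0,0],[0.1,0,0,0,0,0]]]' | grep -E "pos|ft_"
python3 - <<'E'
from h import *
check('w9')
A=np.load("/tmp/w9.npy").reshape(-1,7); P=A[A[:,6]>0][:,:3]
q=P[(P[:,2]>.12)&(P[:,2]<.1235)&(P[:,1]>-.03)&(P[:,1]<.06)&(abs(P[:,0]-.628)<.03)]
for lo,hi in((.6,.611),(.644,.655)):
    k=np.sort(q[(q[:,0]>lo)&(q[:,0]<hi)][:,1]); d=np.diff(k); i=d.argmax(); print("gap",k[i].round(4),k[i+1].round(4),k[-1].round(4))
E
```

```text
time_s: 13.22
position: [0.6278, -0.0332, 0.1482]
eef_rot: [2.186, 2.255, -0.001]
ft_force: [3.5, -3.1, 0.7]
gripper_width: 0.0155
grasp_force: 59.8
position: [0.6272, -0.0133, 0.1483]
ft_force: [2.5, -4.8, -0.5]
pos [ 0.6272 -0.0133  0.1483] F [ 2.5 -4.8 -0.5] t 13.975
shift [-0.2488  0.0038 -0.0183] turn [ 0.      0.0008 -0.0008]
plate tool [0.0157 0.0014 0.0246] [52.  27.7] 89.38 world [0.6282 0.0025 0.1237]
tube x at -.06: 0.6286 slope -0.0237 top 0.1205
gap 0.003 0.0118 0.0413
gap 0.0037 0.0131 0.0427
```

```bash
(python3 -m handwheel '[[[0.015,0.002,0,0,0,0],[0.025,0.002,0,0,0,0],[0.035,0.002,0,0,0,0],[0.035,0.002,0,0,0,0]]]';python3 -m handwheel '[[[0.0025,0,0,0,0,0],[0.0025,0,0,0,0,0]]]';python3 -m handwheel '[[[0.0025,0,0,0,0,0],[0.0025,0,0,0,0,0]]]') | grep -E "pos|ft_"
```

```text
position: [0.6272, -0.0059, 0.1482]
ft_force: [1.0, -3.5, 1.1]
position: [0.6271, -0.0056, 0.1482]
ft_force: [1.1, -3.6, 1.1]
position: [0.6272, -0.0051, 0.1483]
ft_force: [1.3, -4.6, 0.1]
```

```bash
(python3 -m handwheel '[[[0.0025,0,0,0,0,0],[0.0025,0,0,0,0,0]]]';python3 -m handwheel '[[[0.0025,0,0,0,0,0],[0.0025,0,0,0,0,0]]]') | grep -E "pos|ft_"
```

```text
position: [0.6271, -0.0045, 0.1482]
ft_force: [0.9, -5.2, 0.5]
position: [0.6271, -0.0041, 0.1482]
ft_force: [0.7, -4.7, -0.2]
```

```bash
(python3 -m handwheel '[[[0.002,0,0,0,0,0],[0.002,0,0,0,0,0]]]';python3 -m handwheel '[[[0.002,0,0,0,0,0],[0.002,0,0,0,0,0]]]') | grep -E "pos|ft_"
```

```text
position: [0.6271, -0.0041, 0.1483]
ft_force: [2.0, -4.9, -0.2]
position: [0.6271, -0.0041, 0.1483]
ft_force: [1.3, -6.3, -0.0]
```

```bash
(python3 -m handwheel '[[[0.002,0,0,0,0,0],[0.002,0,0,0,0,0]]]';python3 -m handwheel '[[[0.002,0,0,0,0,0],[0.002,0,0,0,0,0]]]') | grep -E "pos|ft_"
python3 - <<'E'
from h import *
get('wrist','wa')
im=cv2.imread('pics/wa.png'); cv2.imwrite('pics/wac.png',cv2.resize(im[120:330,170:390],None,fx=2.7,fy=2.7))
E
```

```text
position: [0.6271, -0.0041, 0.1483]
ft_force: [1.2, -6.9, -0.0]
position: [0.6271, -0.0041, 0.1483]
ft_force: [2.5, -6.8, -0.8]
```

View pics/wac.png

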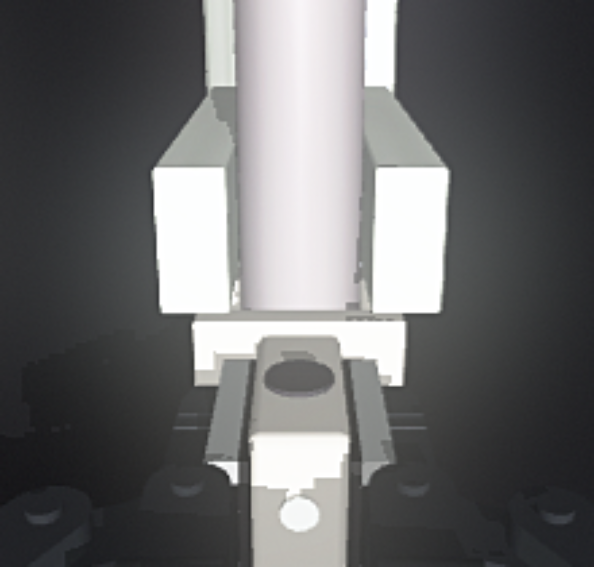

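The plate front (row ~318) appears to touch the guide cheeks (row ~312). Press slightly more to tell contact from stiction.

```bash
(python3 -m handwheel '[[[0.004,0,0,0,0,0],[0.004,0,0,0,0,0]]]';python3 -m handwheel '[[[0.004,0,0,0,0,0],[0.004,0,0,0,0,0]]]';python3 -m handwheel '[[[0.004,0,0,0,0,0],[0.004,0,0,0,0,0]]]') | grep -E "pos|ft_"; python3 - <<'E'
from h import *
get('wrist','wb')
A=np.load("/tmp/wb.npy").reshape(-1,7); P=A[A[:,6]>0][:,:3]
q=P[(P[:,2]>.1205)&(P[:,2]<.126)&(P[:,1]>-.03)&(P[:,1]<.06)&(abs(P[:,0]-.628)<.03)]
for lo,hi in((.606,.611),(.644,.649)):
    k=q[(q[:,0]>lo)&(q[:,0]<hi)]; k=k[k[:,1].argsort()]; print([(round(y,2),z) for y,z in zip((k[:,1]*1000),(k[:,2]*1000).round(1)) if 8<y<16])if 0 else None
    y=k[:,1]; w=(y>.005)&(y<.02); d=np.diff(y[w]); i=d.argmax(); print("gap",y[w][i],y[w][i+1],"far",y.max())
E
```

```text
position: [0.6271, -0.004, 0.1483]
ft_force: [1.0, -8.9, -1.5]
position: [0.6271, -0.0039, 0.1484]
ft_force: [1.7, -8.7, -1.3]
position: [0.6271, -0.0039, 0.1484]
ft_force: [1.7, -10.2, -0.7]
gap 0.011989970496553704 0.012522097627369833 far 0.04154544276409175
gap 0.013280523755709206 0.013945758317431833 far 0.04250898576590033
```

Gap closed, force above slide friction: butted. Relax, open, lift clear.

```bash
(python3 -m handwheel '[[[-0.012,0,0,0,0,0],[-0.012,0,0,0,0,0]]]'; python3 -m handwheel '[[[0,0,0,0,0,0],[0,0,0,0,0,0],[0,0,0,0,0,0],[0,0,0,0,0,0],[0,0,0,0,0,0]]]' -0.1; python3 -m handwheel '[[[0,0,-0.05,0,0,0],[0,0,-0.15,0,0,0],[0,0,-0.35,0,0,0],[0,0,-0.5,0,0,0],[0,0,-0.5,0,0,0],[0,0,-0.5,0,0,0]]]') | grep -E "pos|ft_|width"
python3 - <<'E'
from h import *
get('wrist','wc')
A=np.load("/tmp/wc.npy").reshape(-1,7); P=A[A[:,6]>0][:,:3]
q=P[(abs(P[:,1]-.0)<.06)&(abs(P[:,0]-.628)<.03)]
for n,lo,hi in(("plate",.1235,.128),("head",.158,.168)):
    k=q[(q[:,2]>lo)&(q[:,2]<hi)]; print(n,len(k),k.mean(0).round(4),cv2.minAreaRect((k[:,:2]*1000).astype(np.float32))) if len(k)>5 else print(n,len(k))
t=q[(q[:,2]>.11)&(q[:,2]<.122)&(abs(q[:,0]-.627)<.004)]; print("tube top",np.percentile(t[:,2],95),"x",P[(P[:,1]>.05)&(P[:,1]<.07)&(P[:,2]>.116)&(P[:,2]<.12)][:,0].mean())
k=q[(abs(q[:,0]-.608)<.002)&(q[:,2]>.119)&(q[:,2]<.1265)]; y=np.sort(k[:,1]); y=y[(y>-.01)]; i=np.diff(y).argmax(); print("gap",y[i],y[i+1])
E
```

```text
position: [0.6271, -0.004, 0.1483]
ft_force: [0.9, -6.8, 0.5]
gripper_width: 0.0153
position: [0.6273, -0.0019, 0.1483]
ft_force: [0.9, 0.8, -0.6]
gripper_width: 0.0469
position: [0.627, -0.002, 0.2487]
ft_force: [-1.3, -0.2, 0.1]
gripper_width: 0.0472
plate 633 [ 0.627  -0.0011  0.1242] ((627.2489013671875, -2.4866371154785156), (41.6887092590332, 29.110084533691406), 1.7881635427474976)
head 732 [ 0.6274 -0.0018  0.1621] ((627.406005859375, -2.4397029876708984), (15.77772045135498, 26.451730728149414), 1.7883141040802002)
tube top 0.11778665212162658 x 0.6255733650960493
gap -0.009361892835528504 -0.008589320816682428
```

View pics/wc.png

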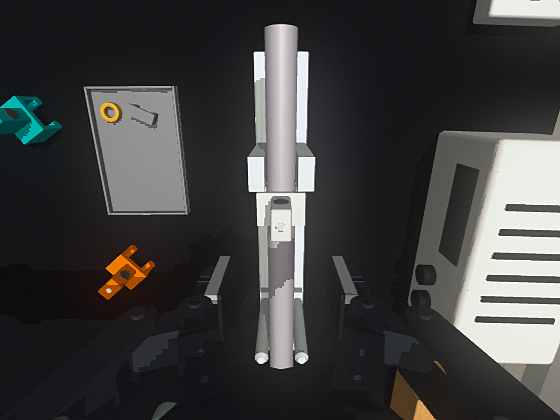

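The sensor at (281,210) is upright on the tube and butts against the square guide at (281,192). Yaw is 1.79° (tube 1.8°), the tube is back at rest, and the gripper is clear.

```bash
python3 -c "
from bench import bot
print(bot.close_job())"
```

```text
the job is handed in; nothing more can be done
None
```

The job is handed in, with no verdict returned: the sensor snapped home at the tube's middle, was slid until it butted against the square guide at about 10 N, and was left upright with the tube back at rest and the gripper clear.

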